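# Set up the fold-down sewing desk and weigh the work down under the punch

### The arm

A 7-joint arm with a two-finger parallel gripper is mounted at the origin on the work surface. World frame = base frame: x ahead of the robot, y to its left, z up, the work surface at z = 0. Lengths are in m, angles in rad, forces in N, time in s.
With the tool pointing down it reaches from about 0.425 to 0.925 m from the base axis. Payload 6.8 kg.
Tool frame: the origin (TCP) lies midway between the tips of the shut fingers; the grasp point (between the pads) lies 19 mm behind it; z points along the fingers, y is the line along which they close (so a half turn about z gives the same grasp; the last joint's range is limited). The gripper opens to 85 mm and grips with 20 to 120 N. Pads are 22 mm wide; open, the fingers measure 114 mm over their backs; the gripper's body (76 mm by 85 mm) begins 54 mm behind the grasp point. The pads swing forward as they close: fully open they stand 13 mm farther back than shut.
Start: joints at [-1.269, 0.477, 0.022, 1.555, -0.011, 1.109, -0.083], TCP at [0.269, 0.619, 0.231] pointing down, gripper open.
Joint ranges: [-2.96, 2.96], [-0.34, 2.1], [-1.41, 1.46], [0.24, 2.44], [-1.37, 4.51], [0.17, 1.92], [-2.96, 2.96]. Speed limits (rad/s): [2.39, 2.39, 3.14, 3.14, 3.14, 3.14, 3.14].

### API

Orientations are given as a 3x3 rotation matrix whose columns are the frame's x, y, z axes.
In Python, from station import arm, optics gives the robot as it stands.
- The arm moves only by the tool step_arm, never from a script. Its argument "motion" is a list of rows, each a list of 7 numbers: the turn, a rotation vector about the world's x, y, z in rad, then the shift along the world's x, y, z in m, then the gripper command: -1 is shut, 1 is fully open, values between are in proportion. In form: [[rx, ry, rz, x, y, z, gripper], ...]. A call has 1 to 12 rows; each row is the pose to reach, as a shift and turn from the pose commanded when the call began; what a row does not reach only later rows make up. A row lasts 1/8 s, in which the tool goes at most 62.5 mm and 10.7 degrees, less where a joint would pass 70% of its speed; a pose out of reach is approached as far as the arm can. A call with a gripper value outside its range is refused whole. The fingers move at their own pace and stop on an object; "newtons" is the grip in N (left out, the last holds). Time passes only in rows, so rows that repeat a pose let the fingers close. It gives the time, the measured TCP pose, the force, the opening and the grip force at its end, in the units of the state.
- arm.get_obs(): the state, without advancing time (a new reading comes with each control period).
- optics.camera(name): name is "scene" or "top"; returns the picture (420x560x3 uint8, red, green, blue); there is no depth.
- optics.camera_params(name): a dict with "camera_matrix" (3x3 intrinsics, pixels), "rvec" (rotation vector, rad) and "tvec" (3), from world to camera coordinates, as OpenCV has them. Camera axes: x right, y down, z forward; pixel columns grow to the right and rows downward; lengths in m; the calibration is good to about 2 mm. A picture is of the moment at which its call begins. camera_params takes no time and is no camera call.
- arm.hand_in(): hands the job in; it is judged then, once.
The state is a dict: "time_s": time; "q": joint angles; "joint_vel": joint speeds; "effort": joint torques, N m; "tcp_pos": TCP position; "eef_rot": TCP orientation; "contact_force": force on the tool from outside, world axes, zero at the start; "torque": the same for the moment, N m; "width": opening from 0.0 (shut) to 1.0 (fully open); "grip_force": force on a finger pad.
Only numpy, scipy, OpenCV 4.12 (cv2) and the standard library are available. Lean on these libraries where they do the work, as an engineer would, in place of code of your own. Each camera call takes 0.05 s, during which the arm holds its last target. There are 200 camera calls.

### The job

Set up the fold-down sewing desk for punching: pull both slide-out supports all the way out, and only then lower the flap until it rests on them. Lay the plywood board flat on the opened desk and slide it until its red spot sits right under the punch tip, and stand every brass weight present upright on the board so that it stays put. Leave the two thread spools and the scissors where they are.

Things in the scene. Friction and masses are not known exactly. Their poses are not given: they have to be found in the camera images.
- desk: fixed wooden fold-down desk, front towards the robot: 260 deep (x), 300 wide (y), floor 100 mm above the table, side rails 40 tall. Origin at table level under the middle of the front edge; x back into the desk, y left, z up; yaw varies. Green C-shaped punch on it: column at x 70, y 124 mm; arm to y 0, underside 133 above the floor; 20 mm thick spindle down to 55 above the floor
- punch_tip (a point): lower end of the punch's dark needle-like tip (7 mm across), 60 mm behind the desk's front edge, 26 mm above the desk floor; fixed to the desk
- left_support (a joint): slide-out support of the left (+y) side under the flap, a wooden bar 22 mm wide: 0 = fully in, 0.13 m = fully out (stop), sliding along the desk's -x towards the robot; sliding friction about 2 N
- right_support (a joint): the same on the right (-y) side: 0 = in, 0.13 m = out
- left_pull (a point): centre of the left support's dark wooden pull, a block 32 mm long (x), 18 mm wide (y), 26 mm tall (z); fully in it stands 51 mm in front of the desk's front edge, 115 mm left of the middle, 69 mm above the table, with the closed flap's face 37 mm behind it above; moves with the support
- right_pull (a point): the same for the right support, 115 mm right of the middle
- flap (a joint): drop-front flap, hinge axis along the desk's front edge, 100 mm above the table. 0 = upright, closed; its top swings towards the robot and down; 1.57 = level on the pulled-out supports, inner face flush with the desk floor; unsupported it droops to 1.75. Panel 276 wide, 190 long, 14 mm thick. Stiff, damped hinge: stays while steep, sinks slowly when released nearer level
- flap_tab (a point): grip point on the flap's brass tab, 222 mm from the hinge axis and 7 mm outside its line; the tab is 22 mm wide along the hinge, 10 mm thick and sticks 45 mm out of the middle of the flap's free edge (upwards when closed, towards the robot when level)
- board: loose plywood work board 240 (x) by 140 (y) by 9 mm, about 220 g, with a dark wooden grip block and a red spot on top; starts flat on the table right of the desk; origin at the centre of its underside, z up; x towards the red spot's end
- board_grip (a point): grip point in the board's dark grip block (20 mm along board x, 24 mm along y, 32 mm tall, standing from 9 to 41 mm above the board's underside): board frame x = -45, y = 0, 32 mm above the underside
- red_spot (a point): centre of the red spot 16 mm across on the board's upper face, at board frame x = +90, y = +20 mm
- weight1: loose brass weight: disc 44 mm across and 14 mm thick with an upright dark steel knob 16 mm across and 22 mm tall on top (36 mm tall in all), about 200 g; origin at the centre of its underside, z up. Two to four of the four are present, standing on the table left of the desk
- weight2: loose brass weight: disc 44 mm across and 14 mm thick with an upright dark steel knob 16 mm across and 22 mm tall on top (36 mm tall in all), about 200 g; origin at the centre of its underside, z up. Two to four of the four are present, standing on the table left of the desk
- weight3: loose brass weight: disc 44 mm across and 14 mm thick with an upright dark steel knob 16 mm across and 22 mm tall on top (36 mm tall in all), about 200 g; origin at the centre of its underside, z up. Two to four of the four are present, standing on the table left of the desk
- weight4: loose brass weight: disc 44 mm across and 14 mm thick with an upright dark steel knob 16 mm across and 22 mm tall on top (36 mm tall in all), about 200 g; origin at the centre of its underside, z up. Two to four of the four are present, standing on the table left of the desk
- spool_pink: bystander, not part of the job: pink thread spool standing, 42 mm across, 54 mm tall; origin centre of underside
- spool_orange: bystander, not part of the job: orange thread spool standing, 42 mm across, 54 mm tall; origin centre of underside
- scissors: bystander, not part of the job: small scissors lying flat, about 170 mm long and 80 mm wide, up to 7 mm high; origin at the pivot
Not all that is in view belongs to the job. What is shaped like the weight3 but blue is not meant.

How it is judged:
On the way, in this order (a step that is already met when the one before it is completed fails the run):
1. both supports are pulled out while the flap is still up (value of joint each of left_support, right_support above 0.115 m and value of joint flap below 0.5 rad), for 0.2 s.
2. the flap is lowered level onto the supports (value of joint flap between 1.5 and 1.63 rad and value of joint each of left_support, right_support above 0.115 m), for 0.2 s.
3. the board lies flat on the opened desk with its red spot under the punch tip (horizontal distance between red_spot and punch_tip below 0.008 m and z of red_spot in the frame of desk between 0.1 and 0.115 m and angle between board's own z axis and vertical below 0.06 rad and linear speed of board below 0.01 m/s), for 0.2 s.
At the end, for the whole second after the job is handed in: Both supports at least 115 mm out of 130, flap level on them (1.50 to 1.63 rad), board flat on the opened desk with its red spot within 8 mm (horizontally) of the punch tip, every present weight upright and at rest on the board (all of step 2 and all of step 3 and x of weight1 in the frame of board between -0.12 and 0.12 m and y of weight1 in the frame of board between -0.07 and 0.07 m and z of weight1 in the frame of board between 0.004 and 0.015 m and angle between each of weight1, weight2, weight3, weight4's own z axis and vertical below 0.15 rad and linear speed of each of weight1, weight2, weight3, weight4 below 0.02 m/s and x of weight2 in the frame of board between -0.12 and 0.12 m and y of weight2 in the frame of board between -0.07 and 0.07 m and z of weight2 in the frame of board between 0.004 and 0.015 m and x of weight3 in the frame of board between -0.12 and 0.12 m and y of weight3 in the frame of board between -0.07 and 0.07 m and z of weight3 in the frame of board between 0.004 and 0.015 m and x of weight4 in the frame of board between -0.12 and 0.12 m and y of weight4 in the frame of board between -0.07 and 0.07 m and z of weight4 in the frame of board between 0.004 and 0.015 m); the robot touches nothing.
It fails at once if the flap is lowered (past 0.6 rad) before both supports are out (value of joint flap above 0.6 rad and value of joint any of left_support, right_support below 0.1 m).
It fails at once if a spool or the scissors is disturbed (moved more than 30 mm) (distance of any of spool_pink, spool_orange, scissors from where it was at the start of the episode above 0.03 m).
Of weight1, weight2, weight3, weight4 only 2 to 4 are there at a start; the rules pass over those that are not, and their reading is None.
At some moment in a run one of board, weight1, weight2, weight3, weight4 may be knocked a few centimetres aside while the robot is not near it.
Once in a run the grip may slacken for a moment while it holds something.
It also fails if it takes over 210 s, if anything falls off the work surface, if the arm or the gripper's body presses on something with over 40 N, if the wrist force passes 120 N, or if a joint passes its speed limit or range.

## Working session

There is one attempt and no reset: what is moved stays moved. The work goes in short steps, Python scripts to look and compute and a tool call to move; the robot and the scene stay as the last step left them, time stands still between calls to the robot, and variables do not carry over. Pictures are saved under pics/ and viewed, at most 14 in all, crops included, and the job is handed in when it is done.

Besides the shell and the picture viewer there is one more tool, called after "Emit:" by a JSON object that holds its "api" and its "payload", one argument or row to a line. step_arm: Moves the arm, as the interface text tells. Its arguments: {"type":"object","properties":{"motion":{"type":"array"},"newtons":{"type":"number"}},"required":["motion"]}

```bash
ls; mkdir -p pics; cat > h.py <<'E'
import numpy as np, cv2
from station import arm, optics
def cam(n):
    p=optics.camera_params(n);K=np.array(p["camera_matrix"]);R=cv2.Rodrigues(np.array(p["rvec"],float))[0];t=np.array(p["tvec"],float).ravel();return K,R,t
def shot(n,f):
    im=optics.camera(n)[:,:,::-1].copy();cv2.imwrite(f"pics/{f}.png",im);return im
def crop(n,f,x0,y0,x1,y1,s):
    im=cv2.imread(f"pics/{n}.png")[y0:y1,x0:x1];cv2.imwrite(f"pics/{f}.png",cv2.resize(im,None,fx=s,fy=s,interpolation=cv2.INTER_CUBIC))
def ray(n,uv,z):
    K,R,t=cam(n);c=-R.T@t;d=R.T@np.linalg.inv(K)@[uv[0],uv[1],1];return c+d*(z-c[2])/d[2]
def proj(n,P):
    K,R,t=cam(n);q=(K@(R@np.atleast_2d(P).T+t[:,None])).T;return q[:,:2]/q[:,2:]
E
python3 - <<'E'
from h import *
a=shot("top","t0");b=shot("scene","s0")
cv2.imwrite("pics/both.png",cv2.resize(np.hstack([a,b]),(800,300)))
for n in("top","scene"):
    K,R,t=cam(n);print(n,-R.T@t,R[2],K[0])
o=arm.get_obs();print(o["tcp_pos"],o["eef_rot"],o["width"],o["contact_force"])
E
```

```text
pics
top [0.43437925 0.0020598  1.39934207] [ 0.11317824 -0.00174211 -0.99357317] [450.73813489   0.         289.94428839]
scene [0.4962921  0.91188709 0.87197414] [ 0.0706146  -0.81005665 -0.58208402] [466.00563737   0.         282.96617362]
[0.26875095 0.61862459 0.23042695] [[-9.17207098e-01  3.98410413e-01 -5.31766115e-04]
 [ 3.98410749e-01  9.17205830e-01 -1.53006886e-03]
 [-1.21856384e-04 -1.61525135e-03 -9.99998688e-01]] 1.0016290977344684 [-0.46206963 -0.50132933 -0.30016724]
```

View pics/t0.png

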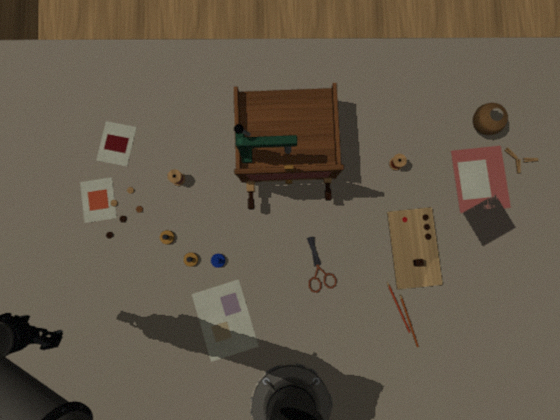

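View pics/s0.png

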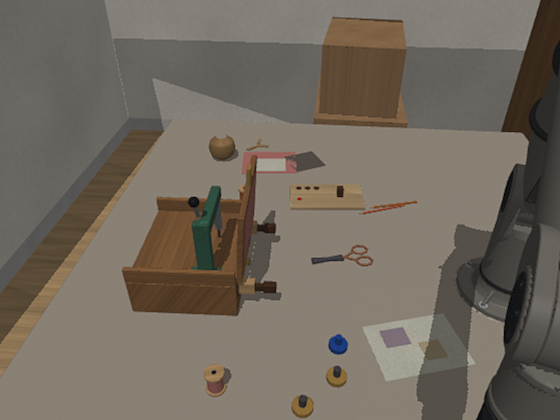

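Top view: the brass weights are at (168,237) and (191,259). The lookalikes are the blue weight at (219,260), which is not meant, and the spools at (176,177) and (400,161). The board's grip block is at (418,262) and its red spot at (405,219). The desk pulls are at (251,200) and (328,191). I'll check these in a close crop.

```bash
python3 - <<'E'
from h import *
crop("t0","c1",220,75,350,215,5);im=cv2.imread("pics/c1.png")
a=cv2.imread("pics/t0.png")[205:295,380:450];a=cv2.resize(a,None,fx=4,fy=4,interpolation=2)
b=cv2.imread("pics/t0.png")[220:280,150:240];b=cv2.resize(b,None,fx=3,fy=3,interpolation=2)
c=np.zeros((600,800,3),np.uint8)
d=cv2.imread("pics/t0.png")[80:215,225:350];d=cv2.resize(d,(500,540),interpolation=2)
c[:540,:500]=d;c[:360,510:790]=a;c[370:550,510:780]=b
c=cv2.convertScaleAbs(c,alpha=1.6,beta=10)
cv2.imwrite("pics/c2.png",c)
E
```

```text
(no output)
```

View pics/c2.png

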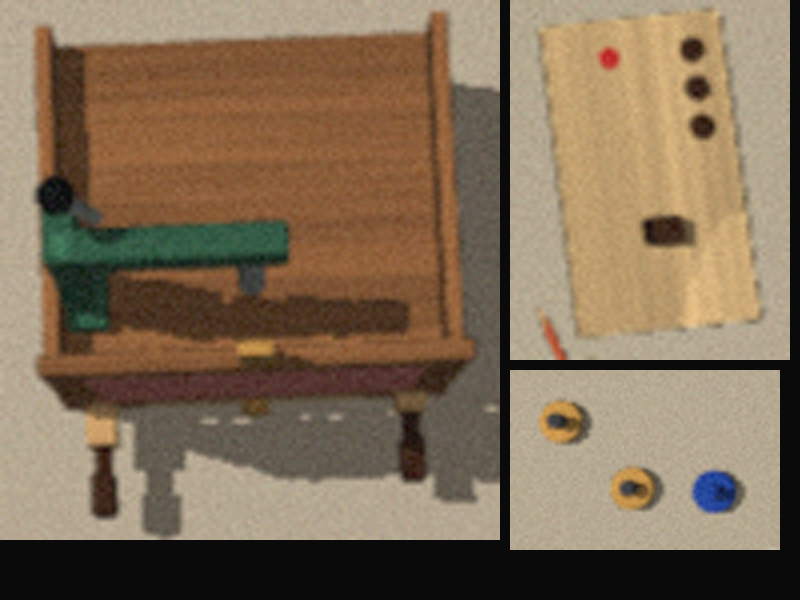

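```bash
cat >> h.py <<'E'
def T(desk,P):
    x,y,a=desk;c,s=np.cos(a),np.sin(a);P=np.atleast_2d(P).astype(float);return np.c_[x+c*P[:,0]-s*P[:,1],y+s*P[:,0]+c*P[:,1],P[:,2]]
E
python3 - <<'E'
from h import *
from scipy.optimize import least_squares
A=lambda u,v:(225+u/4,80+v/4)
B=lambda u,v:(380+(u-510)/4,205+v/4)
C=lambda u,v:(150+(u-510)/3,220+(v-370)/3)
m=[((.26,.15,.14),A(36,28)),((.26,-.15,.14),A(446,12)),((-.007,.138,.29),A(39,367)),((-.007,-.138,.29),A(474,350)),((-.007,0,.335),A(256,350))]
P=np.array([p for p,_ in m]);U=np.array([u for _,u in m])
r=least_squares(lambda d:(proj("top",T(d,P))-U).ravel(),[.6,0,0]);d=r.x;print("desk",d,r.fun.round(2))
a=d[2]
def dloc(p):
    q=p[:2]-d[:2];return np.array([np.cos(a)*q[0]+np.sin(a)*q[1],-np.sin(a)*q[0]+np.cos(a)*q[1]])
print("Lpull front top edge,",dloc(ray("top",A(105,516),.07))," back",dloc(ray("top",A(103,446),.082)))
print("Rpull front",dloc(ray("top",A(413,478),.07))," ")
print("tip proj",proj("top",T(d,[[.06,0,.126],[-.051,.115,.069],[-.051,-.115,.069]])))
c=[B(541,28),B(719,12),B(761,318),B(579,336)];w=np.array([ray("top",k,.009) for k in c]);print("board corners",w[:,:2].round(4).tolist(),w.mean(0))
print("red",ray("top",B(609,58),.009),"grip",ray("top",B(664,231),.041))
for k in((561,421),(633,488),(715,492)):print("w",ray("top",C(*k),.014)[:2])
print("spools",ray("top",(176,177),.054)[:2],ray("top",(400,161),.054)[:2])
for k in ((317,244),(314,236),(322,292),(336,280)):print("sc",ray("top",k,0)[:2])
im=cv2.imread("pics/t0.png")
E
```

```text
desk [0.66536412 0.00198613 0.03401272] [-0.33  3.14  0.57  3.16 -0.86 -1.17  0.63 -1.27  0.03 -2.81]
Lpull front top edge, [-0.08041881  0.11537084]  back [-0.02975212  0.11428537]
Rpull front [-0.06120915 -0.11431977]  
tip proj [[288.16674111 156.84878344]
 [251.1003887  199.21423413]
 [328.27829436 196.13906727]]
board corners [[0.5758, -0.3036], [0.5874, -0.4422], [0.3528, -0.4643], [0.3402, -0.3253]] [ 0.46406736 -0.38385255  0.009     ]
red [ 0.55215635 -0.35553569  0.009     ] grip [ 0.41938118 -0.3838922   0.041     ]
w [0.50238703 0.37756601]
w [0.43381827 0.30265705]
w [0.42924992 0.21919172]
spools [0.68167225 0.34394953] [ 0.72685155 -0.33578776]
sc [ 0.478517  -0.0834337]
sc [ 0.50332171 -0.07445085]
sc [ 0.33199788 -0.09681259]
sc [ 0.36800337 -0.14029451]
```

```bash
cat >> h.py <<'E'
def desk_wire(d,fl,l,r):
    s=[]
    bx=lambda x0,x1,y0,y1,z0,z1:np.array([(x,y,z) for x in(x0,x1) for y in(y0,y1) for z in(z0,z1)])
    E=[(0,1),(0,2),(0,4),(1,3),(1,5),(2,3),(2,6),(3,7),(4,5),(4,6),(5,7),(6,7)]
    L=[bx(0,.26,-.15,.15,.1,.14)]
    for e,y in((l,.115),(r,-.115)):L.append(bx(-.067-e,-.035-e,y-.009,y+.009,.056,.082))
    for b in(bx(-.014,0,-.138,.138,0,.19),bx(-.012,-.002,-.011,.011,.19,.235)):
        c,sn=np.cos(fl),np.sin(fl);x,z=b[:,0].copy(),b[:,2].copy();b[:,0]=c*x-sn*z;b[:,2]=.1+c*z+sn*x;L.append(b)
    L.append(np.array([(.06,0,.126)]*8))
    return [(T(d,b),E) for b in L]
def overlay(im,n,W,s,x0,y0):
    for b,E in W:
        p=((proj(n,b)-[x0,y0])*s).astype(int)
        for i,j in E:cv2.line(im,tuple(map(int,p[i])),tuple(map(int,p[j])),(0,255,0),1)
E
python3 - <<'E'
from h import *
from scipy.optimize import least_squares
A=lambda u,v:(225+u/4,80+v/4)
m=[((.26,.15,.14),A(36,28),0),((.26,-.15,.14),A(446,12),0),((-.007,.138,.19),A(39,367),1),((-.007,-.138,.19),A(474,350),1),((-.007,0,.235),A(256,350),1)]
def f(q):
    d=q[:3];fl=q[3];c,s=np.cos(fl),np.sin(fl);o=[]
    for p,u,k in m:
        if k:p=(c*p[0]-s*p[2],p[1],.1+c*p[2]+s*p[0])
        o.append(proj("top",T(d,[p]))[0]-u)
    return np.ravel(o)
r=least_squares(f,[.67,0,0,0.03]);print(r.x,r.fun.round(2))
q=r.x
W=desk_wire(q[:3],q[3],.02,0)
o=np.zeros((600,800,3),np.uint8)
for n,fn,x0,y0,x1,y1,ox in(("top","t0",225,75,350,215,0),("scene","s0",120,150,290,320,0)):
    im=cv2.convertScaleAbs(cv2.resize(cv2.imread(f"pics/{fn}.png")[y0:y1,x0:x1],None,fx=3.1 if n=="top" else 2.3,fy=3.1 if n=="top" else 2.3,interpolation=2),alpha=1.6)
    overlay(im,n,W,3.1 if n=="top" else 2.3,x0,y0)
    if n=="top":o[:im.shape[0],:im.shape[1]]=im
    else:o[:im.shape[0],400:400+im.shape[1]]=im
cv2.imwrite("pics/ov.png",o)
E
```

```text
[0.67498363 0.002309   0.03397586 0.06763265] [-0.41 -0.06  0.4  -0.03 -0.78  0.16  0.66  0.06  0.13 -0.18]
```

View pics/ov.png

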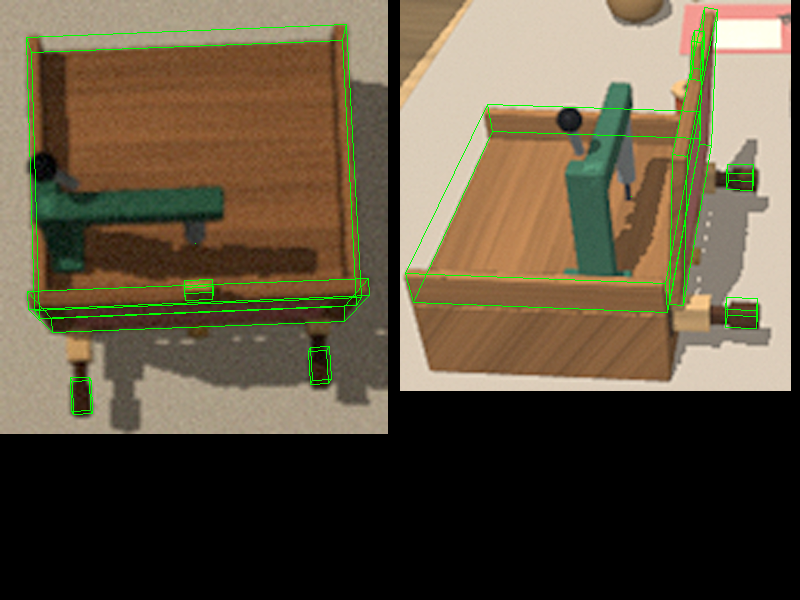

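```bash
cat >> h.py <<'E'
from scipy.spatial.transform import Rotation as Rt
D=np.array([.675,.0023,.034])
def goal(g,yaw,tilt,isg=True,cur=None):
    """delta from current to: grasp point g, closing axis at angle yaw(+90deg), tool tilted so it points forward by tilt"""
    o=arm.get_obs();R0=Rt.from_matrix(o["eef_rot"])
    best=None
    for k in(0,np.pi):
        y=np.array([-np.sin(yaw+k),np.cos(yaw+k),0]);f=np.array([np.cos(yaw),np.sin(yaw),0])
        z=np.sin(tilt)*f-np.cos(tilt)*np.array([0,0,1]);x=np.cross(y,z)
        Rm=np.c_[x,y,z];rv=(Rt.from_matrix(Rm)*R0.inv()).as_rotvec()
        if best is None or np.linalg.norm(rv)<np.linalg.norm(best):best=rv;zz=z
    t=np.array(g)+(.019*zz if isg else 0)
    print("delta",best.round(4).tolist(),(t-o["tcp_pos"]).round(4).tolist(),"tcp",t.round(4).tolist())
def st():
    o=arm.get_obs();print(round(o["time_s"],2),"q",np.round(o["q"],2),"tcp",np.round(o["tcp_pos"],4),"F",np.round(o["contact_force"],1),"w",round(o["width"],3),"g",round(o["grip_force"],1))
E
python3 - <<'E'
from h import *
goal([.50,.115,.16],.034,.3)
print(T(D,[[-.071,.115,.069],[-.051,-.115,.069],[-.18,.115,.069],[-.18,-.115,.069]]))
E
```

```text
delta [-0.0549, -0.2973, 0.4407] [0.2369, -0.5034, -0.0886] tcp [0.5056, 0.1152, 0.1418]
[[ 0.60013179  0.11482     0.069     ]
 [ 0.62793872 -0.1143672   0.069     ]
 [ 0.49119478  0.11111472  0.069     ]
 [ 0.49901328 -0.11875236  0.069     ]]
```

Emit:
{"api": "step_arm", "payload": {
  "motion": [
    [-0.055,-0.297,0.441,0.237,-0.503,-0.0886,0.3],
    [-0.055,-0.297,0.441,0.237,-0.503,-0.0886,0.3],
    [-0.055,-0.297,0.441,0.237,-0.503,-0.0886,0.3],
    [-0.055,-0.297,0.441,0.237,-0.503,-0.0886,0.3],
    [-0.055,-0.297,0.441,0.237,-0.503,-0.0886,0.3],
    [-0.055,-0.297,0.441,0.237,-0.503,-0.0886,0.3],
    [-0.055,-0.297,0.441,0.237,-0.503,-0.0886,0.3],
    [-0.055,-0.297,0.441,0.237,-0.503,-0.0886,0.3],
    [-0.055,-0.297,0.441,0.237,-0.503,-0.0886,0.3],
    [-0.055,-0.297,0.441,0.237,-0.503,-0.0886,0.3],
    [-0.055,-0.297,0.441,0.237,-0.503,-0.0886,0.3],
    [-0.055,-0.297,0.441,0.237,-0.503,-0.0886,0.3]
  ]
}}

```text
time_s: 1.6
tcp_pos: [0.5055, 0.118, 0.1428]
eef_rot: [[-0.955, -0.038, 0.295], [-0.036, 0.999, 0.013], [-0.295, 0.002, -0.955]]
contact_force: [0.2, 0.9, 0.1]
width: 0.647
grip_force: 0.0
```

```bash
python3 - <<'E'
from h import *
st();goal([.595,.115,.069],.034,.3)
shot("top","t1")
E
```

```text
1.6 q [-0.6   0.21  0.2   2.24  0.15  0.42  1.07] tcp [0.5055 0.118  0.1428] F [0.2 0.9 0.1] w 0.647 g 0.0
delta [-0.0018, -0.0004, -0.0039] [0.0951, -0.0029, -0.092] tcp [0.6006, 0.1152, 0.0508]
```

Emit:
{"api": "step_arm", "payload": {
  "motion": [
    [0,0,0,0.05,-0.003,0,0.3],
    [0,0,0,0.093,-0.003,-0.01,0.3],
    [0,0,0,0.093,-0.003,-0.05,0.3],
    [0,0,0,0.093,-0.003,-0.092,0.3],
    [0,0,0,0.093,-0.003,-0.092,0.3],
    [0,0,0,0.093,-0.003,-0.092,-1],
    [0,0,0,0.093,-0.003,-0.092,-1],
    [0,0,0,0.093,-0.003,-0.092,-1],
    [0,0,0,0.093,-0.003,-0.092,-1],
    [0,0,0,0.093,-0.003,-0.092,-1]
  ],
  "newtons": 60
}}

```text
time_s: 2.9
tcp_pos: [0.6005, 0.116, 0.0532]
eef_rot: [[-0.954, -0.037, 0.299], [-0.034, 0.999, 0.015], [-0.299, 0.004, -0.954]]
contact_force: [-1.5, 4.4, 3.4]
width: 0.202
grip_force: 60.7
```

Emit:
{"api": "step_arm", "payload": {
  "motion": [
    [0,0,0,-0.02,-0.001,0,-1],
    [0,0,0,-0.04,-0.0014,0,-1],
    [0,0,0,-0.06,-0.002,0,-1],
    [0,0,0,-0.08,-0.0027,0,-1],
    [0,0,0,-0.1,-0.0034,0,-1],
    [0,0,0,-0.11,-0.0037,0,-1],
    [0,0,0,-0.113,-0.0038,0,-1],
    [0,0,0,-0.113,-0.0038,0,-1]
  ]
}}

```text
time_s: 3.9
tcp_pos: [0.4947, 0.1123, 0.0542]
eef_rot: [[-0.951, -0.035, 0.306], [-0.032, 0.999, 0.016], [-0.307, 0.005, -0.952]]
contact_force: [34.7, 6.4, -35.6]
width: 0.197
grip_force: 63.4
```

Emit:
{"api": "step_arm", "payload": {
  "motion": [
    [0,0,0,0.008,0,0,-1],
    [0,0,0,0.008,0,0,0.3],
    [0,0,0,0.008,0,0,0.3],
    [0,0,0,0.008,0,0,0.3],
    [0,0,0,0.008,0,0.05,0.3],
    [0,0,0,0.008,0,0.1,0.3],
    [0,0,0,0.008,0,0.1,0.3]
  ]
}}

```text
time_s: 4.78
tcp_pos: [0.4961, 0.1099, 0.1546]
eef_rot: [[-0.953, -0.034, 0.302], [-0.031, 0.999, 0.014], [-0.302, 0.004, -0.953]]
contact_force: [1.0, 0.9, -0.1]
width: 0.65
grip_force: 0.0
```

```bash
python3 - <<'E'
from h import *
st();goal([.622,-.1145,.069],.034,.3)
im=shot("top","t2");s=shot("scene","s2")
for f,n,b in((.068,"top",(220,75,350,225)),):
    pass
o=np.zeros((600,800,3),np.uint8)
for n,fn,x0,y0,x1,y1,k,ox in(("top","t2",215,75,350,235,3,0),("scene","s2",170,150,340,340,2.2,410)):
    i=cv2.convertScaleAbs(cv2.resize(cv2.imread(f"pics/{fn}.png")[y0:y1,x0:x1],None,fx=k,fy=k,interpolation=2),alpha=1.6);overlay(i,n,desk_wire(D,.068,.13,0),k,x0,y0);o[:i.shape[0],ox:ox+i.shape[1]]=i
cv2.imwrite("pics/ov2.png",o)
E
```

```text
4.78 q [-0.3   0.18 -0.12  2.24  0.3   0.46  0.94] tcp [0.4961 0.1099 0.1546] F [ 1.   0.9 -0.1] w 0.65 g 0.0
delta [-0.0042, 0.0065, 0.0] [0.1315, -0.2242, -0.1037] tcp [0.6276, -0.1143, 0.0508]
```

View pics/ov2.png

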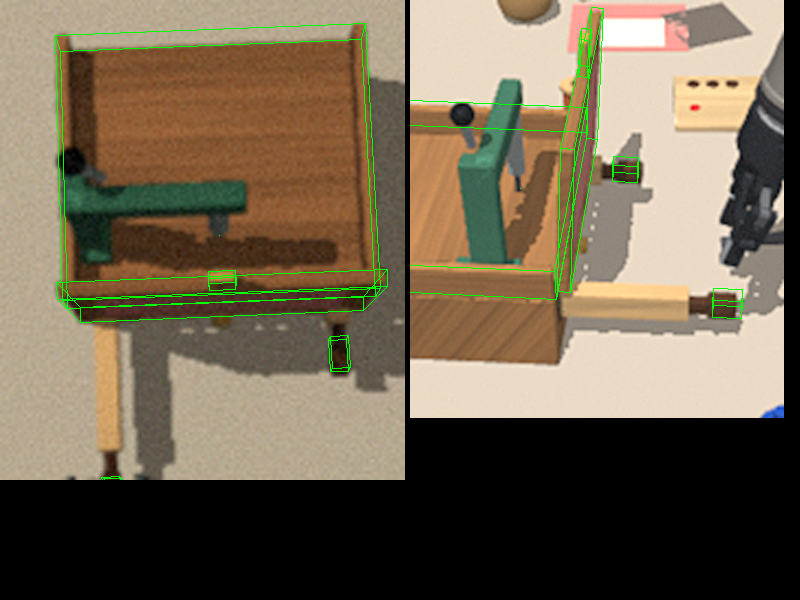

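Emit:
{"api": "step_arm", "payload": {
  "motion": [
    [0,0,0,0,-0.06,0,0.3],
    [0,0,0,0,-0.12,0,0.3],
    [0,0,0,0,-0.18,0,0.3],
    [0,0,0,0.03,-0.222,0,0.3],
    [0,0,0,0.08,-0.224,0,0.3],
    [0,0,0,0.13,-0.224,-0.02,0.3],
    [0,0,0,0.13,-0.224,-0.06,0.3],
    [0,0,0,0.13,-0.224,-0.103,0.3],
    [0,0,0,0.13,-0.224,-0.103,0.3]
  ]
}}

```text
time_s: 6.0
tcp_pos: [0.6194, -0.1139, 0.0421]
eef_rot: [[-0.958, -0.035, 0.284], [-0.033, 0.999, 0.013], [-0.285, 0.003, -0.959]]
contact_force: [0.1, -0.0, -0.5]
width: 0.65
grip_force: 0.0
```

Emit:
{"api": "step_arm", "payload": {
  "motion": [
    [0,0,0,0,0,0,-1],
    [0,0,0,0,0,0,-1],
    [0,0,0,0,0,0,-1],
    [0,0,0,0,0,0,-1],
    [0,0,0,0,0,0,-1]
  ]
}}

```text
time_s: 6.62
tcp_pos: [0.6252, -0.1133, 0.0497]
eef_rot: [[-0.954, -0.036, 0.298], [-0.034, 0.999, 0.013], [-0.298, 0.002, -0.955]]
contact_force: [-2.6, 5.8, 7.3]
width: 0.205
grip_force: 60.3
```

Gripped. Now I pull it out about 129 mm.

Emit:
{"api": "step_arm", "payload": {
  "motion": [
    [0,0,0,-0.02,-0.001,0,-1],
    [0,0,0,-0.04,-0.0014,0,-1],
    [0,0,0,-0.06,-0.002,0,-1],
    [0,0,0,-0.08,-0.0027,0,-1],
    [0,0,0,-0.1,-0.0034,0,-1],
    [0,0,0,-0.12,-0.0041,0,-1],
    [0,0,0,-0.127,-0.0044,0,-1],
    [0,0,0,-0.128,-0.0044,0,-1],
    [0,0,0,-0.128,-0.0044,0,-1]
  ]
}}

```text
time_s: 7.75
tcp_pos: [0.5027, -0.1177, 0.0504]
eef_rot: [[-0.951, -0.037, 0.307], [-0.035, 0.999, 0.013], [-0.307, 0.002, -0.952]]
contact_force: [17.2, 6.9, -13.9]
width: 0.199
grip_force: 62.5
```

Emit:
{"api": "step_arm", "payload": {
  "motion": [
    [0,0,0,0.001,0,0,0.3],
    [0,0,0,0.001,0,0,0.3],
    [0,0,0,0.001,0,0,0.3],
    [0,0,0,0,0,0.06,0.3],
    [0,0,0,-0.03,0.04,0.12,0.3],
    [0,0,0,-0.05,0.1,0.17,0.3],
    [0,0,0,-0.05,0.12,0.23,0.3],
    [0,0,0,-0.05,0.12,0.25,0.3]
  ]
}}

```text
time_s: 8.75
tcp_pos: [0.445, 0.0025, 0.2998]
eef_rot: [[-0.954, -0.037, 0.296], [-0.035, 0.999, 0.011], [-0.296, 0.0, -0.955]]
contact_force: [1.6, -0.6, 0.4]
width: 0.652
grip_force: 0.0
```

```bash
python3 - <<'E'
from h import *
st()
for th in(0.068,.4,.8,1.2,1.5):
    c,s=np.cos(th),np.sin(th);print(th,T(D,[[-.007*c-.222*s,0,.1+.222*c-.007*s]]).round(4))
im=shot("top","t3");s=shot("scene","s3")
o=np.zeros((600,800,3),np.uint8)
for n,fn,x0,y0,x1,y1,k,ox in(("top","t3",215,75,350,235,3,0),("scene","s3",170,150,340,340,2.2,410)):
    i=cv2.convertScaleAbs(cv2.resize(cv2.imread(f"pics/{fn}.png")[y0:y1,x0:x1],None,fx=k,fy=k,interpolation=2),alpha=1.6);overlay(i,n,desk_wire(D,.068,.13,.13),k,x0,y0);o[:i.shape[0],ox:ox+i.shape[1]]=i
cv2.imwrite("pics/ov3.png",o)
E
```

```text
8.75 q [ 0.52 -0.13 -0.61  2.15 -0.07  0.8   1.55] tcp [0.445  0.0025 0.2998] F [ 1.6 -0.6  0.4] w 0.652 g 0.0
0.068 [[0.6529 0.0015 0.321 ]]
0.4 [[ 0.5822 -0.0009  0.3017]]
0.8 [[ 0.511  -0.0033  0.2496]]
1.2 [[ 0.4657 -0.0048  0.1739]]
1.5 [[ 0.4532 -0.0052  0.1087]]
```

View pics/ov3.png

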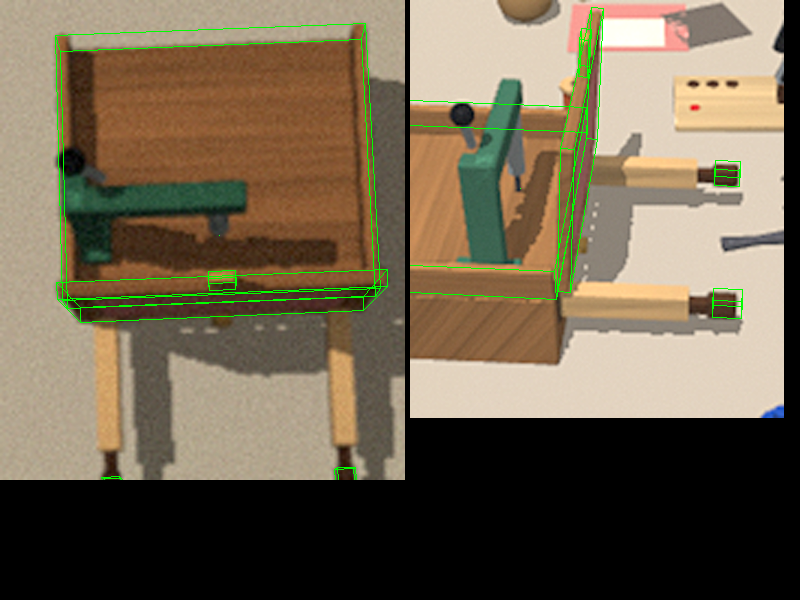

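```bash
python3 - <<'E'
from h import *
goal([.653,.0015,.40],.034,0);goal([.653,.0015,.321],.034,0)
E
```

```text
delta [-0.0099, 0.3095, -0.0031] [0.2047, -0.0012, 0.0776] tcp [0.653, 0.0015, 0.381]
delta [-0.0099, 0.3095, -0.0031] [0.2047, -0.0012, -0.0014] tcp [0.653, 0.0015, 0.302]
```

Emit:
{"api": "step_arm", "payload": {
  "motion": [
    [-0.01,0.15,-0.003,0,0,0.05,0.3],
    [-0.01,0.3095,-0.003,0.03,0,0.085,0.3],
    [-0.01,0.3095,-0.003,0.09,-0.001,0.085,0.3],
    [-0.01,0.3095,-0.003,0.15,-0.001,0.085,0.3],
    [-0.01,0.3095,-0.003,0.205,-0.001,0.085,0.3],
    [-0.01,0.3095,-0.003,0.205,-0.001,0.085,0.3],
    [-0.01,0.3095,-0.003,0.205,-0.001,0.085,0.3],
    [-0.01,0.3095,-0.003,0.205,-0.001,0.04,0.3],
    [-0.01,0.3095,-0.003,0.205,-0.001,0.002,0.3],
    [-0.01,0.3095,-0.003,0.205,-0.001,0.002,0.3]
  ]
}}

```text
time_s: 10.1
tcp_pos: [0.6482, -0.001, 0.2976]
eef_rot: [[-0.999, -0.031, -0.015], [-0.031, 1.0, -0.0], [0.015, 0.0, -1.0]]
contact_force: [0.4, -1.0, 0.5]
width: 0.65
grip_force: 0.0
```

Emit:
{"api": "step_arm", "payload": {
  "motion": [
    [0,0,0,0,0,0,-1],
    [0,0,0,0,0,0,-1],
    [0,0,0,0,0,0,-1],
    [0,0,0,0,0,0,-1],
    [0,0,0,0,0,0,-1]
  ],
  "newtons": 35
}}

```text
time_s: 10.72
tcp_pos: [0.6517, 0.0027, 0.3028]
eef_rot: [[-0.999, -0.033, -0.006], [-0.034, 0.999, 0.004], [0.006, 0.004, -1.0]]
contact_force: [-1.5, 5.2, 5.1]
width: 0.251
grip_force: 35.8
```

```bash
python3 - <<'E'
from h import *
st()
r0=None
for th in np.arange(.068,1.58,.1256):
    c,s=np.cos(th),np.sin(th);p=T(D,[[-.007*c-.222*s,0,.1+.222*c-.007*s]])[0]
    if r0 is None:r0=p
    print(round(th,3),(p-r0).round(4).tolist())
E
```

```text
10.72 q [ 0.34  0.46 -0.63  1.49  0.27  1.29  1.29] tcp [0.6517 0.0027 0.3028] F [-1.5  5.2  5.1] w 0.251 g 35.8
0.068 [0.0, 0.0, 0.0]
0.194 [-0.0275, -0.0009, -0.0045]
0.319 [-0.0542, -0.0018, -0.0124]
0.445 [-0.0797, -0.0027, -0.0236]
0.57 [-0.1036, -0.0035, -0.0379]
0.696 [-0.1256, -0.0043, -0.0551]
0.822 [-0.1452, -0.0049, -0.0749]
0.947 [-0.1621, -0.0055, -0.0971]
1.073 [-0.1762, -0.006, -0.1211]
1.198 [-0.1872, -0.0064, -0.1468]
1.324 [-0.1948, -0.0066, -0.1736]
1.45 [-0.199, -0.0068, -0.2011]
1.575 [-0.1998, -0.0068, -0.229]
```

Emit:
{"api": "step_arm", "payload": {
  "motion": [
    [0,0,0,-0.014,0,-0.002,-1],
    [0,0,0,-0.0275,-0.001,-0.0045,-1],
    [0,0,0,-0.041,-0.001,-0.008,-1],
    [0,0,0,-0.054,-0.002,-0.0124,-1],
    [0,0,0,-0.067,-0.002,-0.0178,-1],
    [0,0,0,-0.08,-0.003,-0.0236,-1],
    [0,0,0,-0.092,-0.003,-0.0305,-1],
    [0,0,0,-0.1036,-0.0035,-0.038,-1],
    [0,0,0,-0.115,-0.004,-0.0463,-1],
    [0,0,0,-0.1256,-0.0043,-0.055,-1],
    [0,0,0,-0.136,-0.0045,-0.0648,-1],
    [0,0,0,-0.145,-0.005,-0.075,-1]
  ]
}}

```text
time_s: 12.22
tcp_pos: [0.5065, -0.0025, 0.2263]
eef_rot: [[-0.999, -0.033, -0.007], [-0.033, 0.999, 0.004], [0.007, 0.004, -1.0]]
contact_force: [0.2, 6.7, 3.2]
width: 0.249
grip_force: 36.4
```

Emit:
{"api": "step_arm", "payload": {
  "motion": [
    [0,0,0,-0.0087,0,-0.011,-1],
    [0,0,0,-0.017,-0.0005,-0.022,-1],
    [0,0,0,-0.0245,-0.001,-0.034,-1],
    [0,0,0,-0.031,-0.001,-0.046,-1],
    [0,0,0,-0.037,-0.001,-0.059,-1],
    [0,0,0,-0.042,-0.0015,-0.072,-1],
    [0,0,0,-0.0465,-0.0015,-0.085,-1],
    [0,0,0,-0.05,-0.0015,-0.0985,-1],
    [0,0,0,-0.0525,-0.0018,-0.112,-1],
    [0,0,0,-0.054,-0.0018,-0.126,-1],
    [0,0,0,-0.0548,-0.0018,-0.14,-1],
    [0,0,0,-0.0548,-0.0018,-0.146,-1]
  ]
}}

```text
time_s: 13.72
tcp_pos: [0.4514, -0.0044, 0.0791]
eef_rot: [[-0.999, -0.034, -0.009], [-0.034, 0.999, 0.004], [0.009, 0.004, -1.0]]
contact_force: [-2.5, 7.9, 1.3]
width: 0.247
grip_force: 37.3
```

Emit:
{"api": "step_arm", "payload": {
  "motion": [
    [0,0,0,0,0,-0.003,-1],
    [0,0,0,0,0,-0.006,-1],
    [0,0,0,0,0,-0.006,0.3],
    [0,0,0,0,0,-0.006,0.3],
    [0,0,0,0,0,-0.006,0.3],
    [0,0,0,0,0,0.05,0.3],
    [0,0,0,0,0,0.1,0.3],
    [0,0,0,0,0,0.16,0.5],
    [0,0,0,0.03,-0.1,0.2,0.5],
    [0,0,0,0.03,-0.1,0.2,0.5]
  ]
}}

```text
time_s: 14.98
tcp_pos: [0.4817, -0.1091, 0.2807]
eef_rot: [[-1.0, -0.031, -0.008], [-0.031, 1.0, -0.001], [0.008, -0.0, -1.0]]
contact_force: [0.3, 0.3, -0.2]
width: 0.749
grip_force: 0.0
```

```bash
python3 - <<'E'
from h import *
st()
im=shot("top","t4");s=shot("scene","s4")
o=np.zeros((600,800,3),np.uint8)
i=cv2.convertScaleAbs(cv2.resize(cv2.imread("pics/s4.png")[150:330,120:340],None,fx=2.2,fy=2.2,interpolation=2),alpha=1.6);overlay(i,"scene",desk_wire(D,1.57,.13,.13),2.2,120,150)
o[:i.shape[0],:i.shape[1]]=i
i=cv2.convertScaleAbs(cv2.resize(im[210:420,100:270],None,fx=1.8,fy=1.8,interpolation=2),alpha=1.6)
o[:i.shape[0],490:490+i.shape[1]]=i
cv2.imwrite("pics/ov4.png",o)
E
```

```text
14.97 q [ 0.66  0.19 -0.64  1.88  0.13  1.12  1.58] tcp [ 0.4817 -0.1091  0.2807] F [ 0.3  0.3 -0.2] w 0.749 g 0.0
```

View pics/ov4.png

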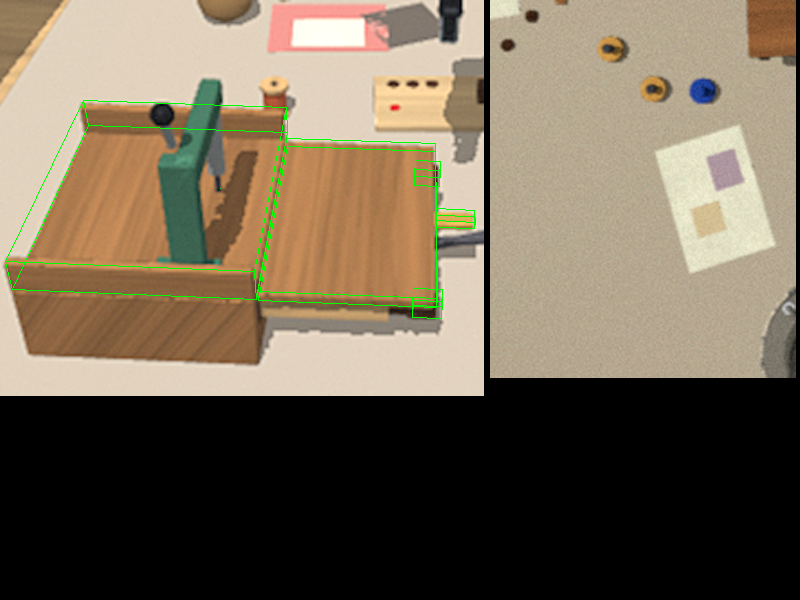

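```bash
python3 - <<'E'
from h import *
goal([.4193,-.386,.033],.093-np.pi/2,0)
# recheck board in current image
p=T([.464,-.384,.093],[[.09,.02,.009],[-.045,0,.041]]);print(p,proj("top",p))
im=cv2.imread("pics/t4.png");h=cv2.cvtColor(im,cv2.COLOR_BGR2HSV)
m=((h[...,0]<8)|(h[...,0]>172))&(h[...,1]>170)&(h[...,2]>90);m=m.astype(np.uint8)
n,l,s,c=cv2.connectedComponentsWithStats(m)
for i in range(1,n):
    if s[i,4]>5:print(c[i],s[i,4])
E
```

```text
delta [-0.0038, -0.0061, -1.5002] [-0.0634, -0.273, -0.2666] tcp [0.4193, -0.386, 0.014]
[[ 0.55175376 -0.35572849  0.009     ]
 [ 0.41919446 -0.38817897  0.041     ]] [[404.81681977 219.62923084]
 [419.93444955 262.80376122]]
[ 97.32163743 199.11695906] 171
[404.46666667 219.13333333] 15
[396.5 303. ] 8
[401.61538462 315.        ] 13
[407.44444444 327.55555556] 9
```

Emit:
{"api": "step_arm", "payload": {
  "motion": [
    [0,0,-0.19,-0.03,-0.05,0,0.4],
    [0,0,-0.37,-0.06,-0.1,0,0.4],
    [0,0,-0.56,-0.0634,-0.15,0,0.4],
    [0,0,-0.75,-0.0634,-0.2,-0.05,0.4],
    [0,0,-0.94,-0.0634,-0.25,-0.1,0.4],
    [0,0,-1.12,-0.0634,-0.274,-0.14,0.4],
    [0,0,-1.31,-0.0634,-0.274,-0.16,0.4],
    [0,0,-1.5,-0.0634,-0.274,-0.16,0.4],
    [0,0,-1.5,-0.0634,-0.274,-0.16,0.4],
    [0,0,-1.5,-0.0634,-0.274,-0.16,0.4],
    [0,0,-1.5,-0.0634,-0.274,-0.16,0.4]
  ]
}}

```text
time_s: 16.45
tcp_pos: [0.4179, -0.3809, 0.1191]
eef_rot: [[-0.104, 0.995, 0.001], [0.995, 0.104, 0.01], [0.01, 0.002, -1.0]]
contact_force: [-0.6, 0.2, -0.4]
width: 0.697
grip_force: 0.0
```

```bash
python3 - <<'E'
from h import *
st();goal([.4193,-.386,.035],.093-np.pi/2,0)
E
```

```text
16.45 q [ 0.79  0.44 -0.2   1.91  0.11  0.81  0.64] tcp [ 0.4179 -0.3809  0.1191] F [-0.6  0.2 -0.4] w 0.697 g 0.0
delta [-0.0098, 0.0012, -0.0112] [0.0014, -0.0051, -0.1031] tcp [0.4193, -0.386, 0.016]
```

Emit:
{"api": "step_arm", "payload": {
  "motion": [
    [-0.01,0,-0.011,0.001,-0.005,-0.04,0.4],
    [-0.01,0,-0.011,0.001,-0.005,-0.08,0.4],
    [-0.01,0,-0.011,0.001,-0.005,-0.1,0.4],
    [-0.01,0,-0.011,0.001,-0.005,-0.102,0.4],
    [-0.01,0,-0.011,0.001,-0.005,-0.102,-1],
    [-0.01,0,-0.011,0.001,-0.005,-0.102,-1],
    [-0.01,0,-0.011,0.001,-0.005,-0.102,-1],
    [-0.01,0,-0.011,0.001,-0.005,-0.102,-1],
    [-0.01,0,-0.011,0.001,-0.005,-0.102,-1],
    [-0.01,0,-0.011,0.001,-0.005,-0.102,-1]
  ],
  "newtons": 90
}}

```text
time_s: 17.7
tcp_pos: [0.4195, -0.3865, 0.0183]
eef_rot: [[-0.091, 0.996, 0.002], [0.996, 0.091, -0.001], [-0.002, 0.002, -1.0]]
contact_force: [-0.7, 0.7, 5.8]
width: 0.213
grip_force: 88.8
```

Emit:
{"api": "step_arm", "payload": {
  "motion": [
    [0,0,0,0,0,0.03,-1],
    [0,0,0,0,0,0.08,-1],
    [0,0,0,0,0,0.13,-1],
    [0,0,0,0,0,0.17,-1],
    [0,0,0,0,0,0.17,-1]
  ]
}}

```text
time_s: 18.32
tcp_pos: [0.4204, -0.3873, 0.1907]
eef_rot: [[-0.091, 0.996, 0.006], [0.996, 0.091, -0.005], [-0.005, 0.006, -1.0]]
contact_force: [-0.3, -0.2, -1.8]
width: 0.217
grip_force: 88.5
```

```bash
python3 - <<'E'
from h import *
st();shot("scene","s5")
g=T(D,[[-.155,-.02,.0]])[0];print(g)
goal([g[0],g[1],.199],.034-np.pi/2,0)
E
```

```text
18.32 q [ 0.8   0.36 -0.21  1.84  0.09  0.94  0.65] tcp [ 0.4204 -0.3873  0.1907] F [-0.3 -0.2 -1.8] w 0.217 g 88.5
[ 0.52076945 -0.02295743  0.        ]
delta [0.0021, 0.0029, -0.057] [0.1016, 0.3634, -0.0083] tcp [0.5208, -0.023, 0.18]
```

View pics/s5.png

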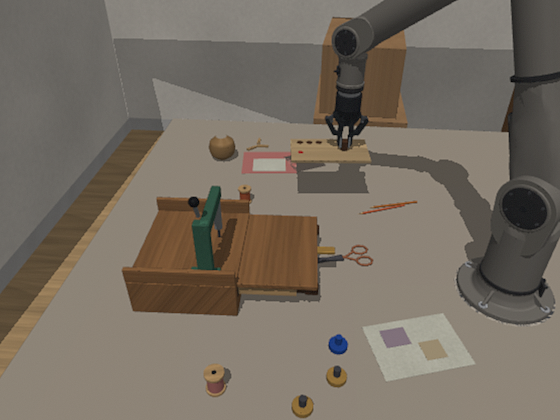

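Emit:
{"api": "step_arm", "payload": {
  "motion": [
    [0,0,-0.01,0,0.03,-0.01,-1],
    [0,0,-0.02,0,0.07,-0.02,-1],
    [0,0,-0.03,0,0.115,-0.04,-1],
    [0,0,-0.04,0,0.16,-0.045,-1],
    [0,0,-0.057,0,0.205,-0.045,-1],
    [0,0,-0.057,0,0.25,-0.045,-1],
    [0,0,-0.057,0.01,0.295,-0.045,-1],
    [0,0,-0.057,0.03,0.335,-0.045,-1],
    [0,0,-0.057,0.05,0.36,-0.045,-1],
    [0,0,-0.057,0.07,0.3634,-0.045,-1],
    [0,0,-0.057,0.07,0.3634,-0.06,-1],
    [0,0,-0.057,0.07,0.3634,-0.06,-1]
  ]
}}

```text
time_s: 19.88
tcp_pos: [0.4856, -0.0231, 0.1241]
eef_rot: [[-0.034, 0.999, -0.006], [0.999, 0.034, -0.0], [0.0, -0.006, -1.0]]
contact_force: [0.1, 0.1, -2.1]
width: 0.214
grip_force: 88.3
```

```bash
python3 - <<'E'
from h import *
st();im=shot("top","t5")
g=T(D,[[-.075,-.02,.0]])[0]
goal([g[0],g[1],.1435],.034-np.pi/2,0)
cv2.imwrite("pics/c5.png",cv2.resize(im[75:275,200:400],None,fx=3,fy=3,interpolation=2))
E
```

```text
19.88 q [ 0.23  0.34 -0.37  2.07  0.17  0.76 -0.21] tcp [ 0.4856 -0.0231  0.1241] F [ 0.1  0.1 -2.1] w 0.214 g 88.3
delta [0.0001, -0.0041, 0.0006] [0.1145, 0.0029, -0.0004] tcp [0.6007, -0.0202, 0.1245]
```

View pics/c5.png

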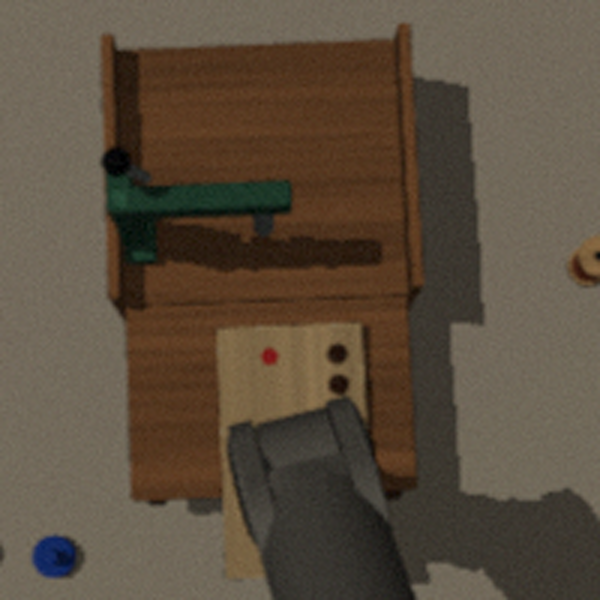

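```bash
cat >> h.py <<'E'
def red(im,z,box=(250,130,320,230)):
    x0,y0,x1,y1=box;h=cv2.cvtColor(im[y0:y1,x0:x1],cv2.COLOR_BGR2HSV)
    m=(((h[...,0]<8)|(h[...,0]>172))&(h[...,1]>190)&(h[...,2]>90));v,u=np.nonzero(m);return (u.mean()+x0,v.mean()+y0,len(u))
E
python3 - <<'E'
from h import *
im=cv2.imread("pics/t5.png");r=red(im,.115);print(r,ray("top",r[:2],.1148))
tip=T(D,[[.06,0,.126]]);print(tip,proj("top",tip),proj("scene",tip))
crop("s4","c6",200,200,280,280,7)
E
```

```text
(np.float64(289.4), np.float64(193.6), 15) [0.62003691 0.00112609 0.1148    ]
[[0.73496532 0.00433961 0.126     ]] [[288.03852494 153.5701224 ]] [[220.45169183 235.60631187]]
```

View pics/c6.png

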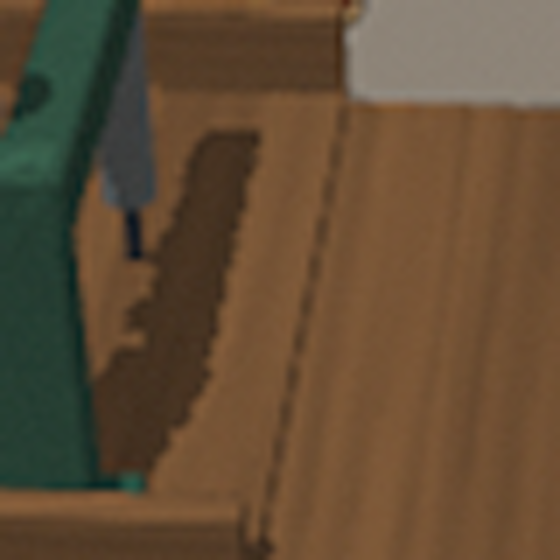

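Emit:
{"api": "step_arm", "payload": {
  "motion": [
    [0,0,0,0.03,0.001,0,-1],
    [0,0,0,0.06,0.0015,0,-1],
    [0,0,0,0.085,0.002,0,-1],
    [0,0,0,0.105,0.003,0,-1],
    [0,0,0,0.115,0.003,0,-1],
    [0,0,0,0.115,0.003,-0.003,-1],
    [0,0,0,0.115,0.003,-0.005,-1],
    [0,0,0,0.115,0.003,-0.005,-1]
  ]
}}

```text
time_s: 20.92
tcp_pos: [0.6027, -0.0196, 0.1214]
eef_rot: [[-0.034, 0.999, -0.001], [0.999, 0.034, -0.0], [-0.0, -0.001, -1.0]]
contact_force: [-0.1, -0.1, -1.6]
width: 0.217
grip_force: 88.6
```

```bash
python3 - <<'E'
from h import *
st();im=shot("scene","s7");t=shot("top","t7")
print(ray("scene",(219.4,236.7),.126))
crop("s7","c7",190,195,290,270,8)
E
```

```text
20.93 q [ 0.18  0.51 -0.34  1.81  0.21  0.86 -0.22] tcp [ 0.6027 -0.0196  0.1214] F [-0.1 -0.1 -1.6] w 0.217 g 88.6
[0.73675254 0.00893686 0.126     ]
```

View pics/c7.png

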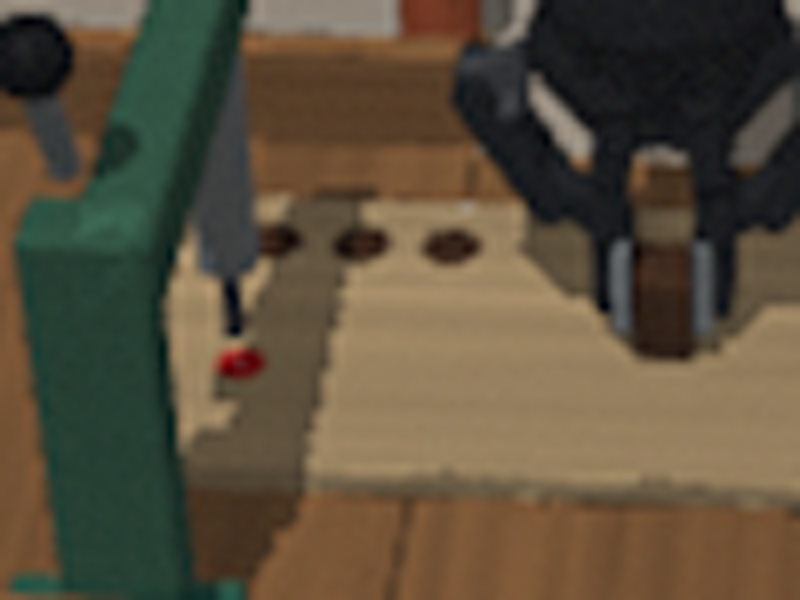

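```bash
python3 - <<'E'
from h import *
a=ray("scene",(219.3,236.8),.126)
for z in(.112,.110):
    b=ray("scene",(190+240.5/8,195+363.5/8),z);print(a-b)
t=cv2.imread("pics/t7.png");r=red(t,0);print(r)
E
```

```text
[0.00036231 0.00256246 0.014     ]
[-0.00027     0.00494436  0.016     ]
(np.float64(nan), np.float64(nan), 0)h.py:46: RuntimeWarning: Mean of empty slice.
  m=(((h[...,0]<8)|(h[...,0]>172))&(h[...,1]>190)&(h[...,2]>90));v,u=np.nonzero(m);return (u.mean()+x0,v.mean()+y0,len(u))
  ret = ret.dtype.type(ret / rcount)
```

Emit:
{"api": "step_arm", "payload": {
  "motion": [
    [0,0,0,0,0.003,-0.001,-1],
    [0,0,0,0,0.003,-0.003,-1],
    [0,0,0,0,0.003,-0.004,-1],
    [0,0,0,0,0.003,-0.004,-1]
  ]
}}

```text
time_s: 21.52
tcp_pos: [0.6038, -0.0161, 0.1183]
eef_rot: [[-0.034, 0.999, 0.001], [0.999, 0.034, 0.0], [0.0, 0.001, -1.0]]
contact_force: [-3.8, 0.6, 4.6]
width: 0.213
grip_force: 89.5
```

Emit:
{"api": "step_arm", "payload": {
  "motion": [
    [0,0,0,0,0,0,0.3],
    [0,0,0,0,0,0,0.3],
    [0,0,0,0,0,0,0.3],
    [0,0,0,0,0,0,0.3],
    [0,0,0,0,0,0.04,0.3],
    [0,0,0,-0.02,0,0.1,0.3],
    [0,0,0,-0.05,0.05,0.15,0.3],
    [0,0,0,-0.1,0.1,0.15,0.3],
    [0,0,0,-0.13,0.16,0.15,0.3],
    [0,0,0,-0.15,0.2,0.15,0.3],
    [0,0,0,-0.15,0.2,0.15,0.3]
  ]
}}

```text
time_s: 22.9
tcp_pos: [0.4512, 0.1881, 0.2684]
eef_rot: [[-0.042, 0.999, 0.001], [0.999, 0.042, 0.002], [0.002, 0.001, -1.0]]
contact_force: [1.0, -0.6, 0.1]
width: 0.646
grip_force: 0.0
```

```bash
python3 - <<'E'
from h import *
st();im=shot("scene","s8");t=shot("top","t8")
o=np.zeros((560,800,3),np.uint8)
o[:, :448]=cv2.resize(im[190:260,195:251],None,fx=8,fy=8,interpolation=2)
i=cv2.resize(t[120:280,150:300],None,fx=2.3,fy=2.3,interpolation=2);o[:i.shape[0],450:450+i.shape[1]]=i
cv2.imwrite("pics/c8.png",cv2.convertScaleAbs(o,alpha=1.4))
E
```

```text
22.9 q [-0.05  0.17 -0.53  1.92  0.1   1.08 -0.57] tcp [0.4512 0.1881 0.2684] F [ 1.  -0.6  0.1] w 0.646 g 0.0
```

View pics/c8.png

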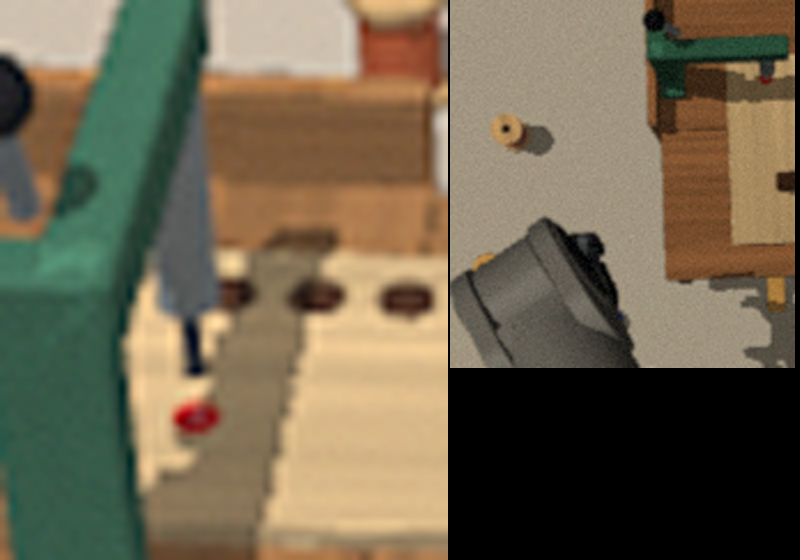

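```bash
python3 - <<'E'
from h import *
a=ray("scene",(219.4,236.7),.126);b=ray("scene",(195+196.5/8,190+417.5/8),.109);print(a-b,b)
r=(150+(766-450)/2.3,120+78/2.3);print(ray("top",r,.109))
print(proj("top",[[.5024,.3776,.014],[.4338,.3027,.014]]))
E
```

```text
[-0.00064329 -0.00132741  0.017     ] [0.73739583 0.01026427 0.109     ]
[0.73796799 0.00626619 0.109     ]
[[166.98902422 236.99583787]
 [190.98581174 259.33944745]]
```

```bash
cat >> h.py <<'E'
def brass(im):
    h=cv2.cvtColor(im,cv2.COLOR_BGR2HSV);m=((h[...,0]>12)&(h[...,0]<24)&(h[...,1]>165)&(h[...,2]>70)).astype(np.uint8)
    n,l,s,c=cv2.connectedComponentsWithStats(m)
    for i in range(1,n):
        if s[i,4]>12:print("brass",c[i].round(1),s[i,:5],ray("scene",c[i],.011)[:2].round(4))
E
python3 - <<'E'
from h import *
brass(cv2.imread("pics/s0.png"));print();brass(cv2.imread("pics/s8.png"))
print(proj("scene",[[.5024,.3776,.011],[.4338,.3027,.011]]))
print(T(D,[[-.122,.022,0],[-.122,-.062,0]]))
goal([.434,.303,.1],.034-np.pi/2,0);goal([.434,.303,.027],.034-np.pi/2,0)
E
```

```text
brass [407.9 202.4] [400 201  16   3  17] [ 0.2008 -0.3599]
brass [386.2 205.2] [374 204  25   4  27] [ 0.2723 -0.3371]

brass [387.7 205. ] [377 204  22   3  23] [ 0.2674 -0.3388]
[[302.56835166 403.49127384]
 [336.73451106 373.80681597]]
[[ 0.55232265  0.02014008  0.        ]
 [ 0.5551781  -0.06381137  0.        ]]
delta [-0.0, 0.0011, -0.0025] [-0.0194, 0.1187, -0.1869] tcp [0.434, 0.303, 0.081]
delta [-0.0, 0.0011, -0.0025] [-0.0194, 0.1187, -0.2599] tcp [0.434, 0.303, 0.008]
```

```bash
python3 - <<'E'
from h import *
a=cv2.imread("pics/s0.png").astype(int);b=cv2.imread("pics/s8.png").astype(int)
for x,y in((302,404),(337,375),(338,344)):
    p=a[y-14:y+14,x-16:x+16];
    print(np.abs(p-b[y-14:y+14,x-16:x+16]).mean(),cv2.cvtColor(cv2.imread("pics/s0.png"),cv2.COLOR_BGR2HSV)[y+5,x-5])
crop("s8","c9",280,320,360,420,4)
E
```

```text
7.837053571428571 [ 19 154 141]
7.989955357142857 [ 19 152 139]
7.796875 [111 194 112]
```

Emit:
{"api": "step_arm", "payload": {
  "motion": [
    [0,0,0,-0.01,0.06,-0.05,0.1],
    [0,0,0,-0.0194,0.1187,-0.1,0.1],
    [0,0,0,-0.0194,0.1187,-0.16,0.1],
    [0,0,0,-0.0194,0.1187,-0.187,0.1],
    [0,0,0,-0.0194,0.1187,-0.187,0.1],
    [0,0,0,-0.0194,0.1187,-0.22,0.1],
    [0,0,0,-0.0194,0.1187,-0.255,0.1],
    [0,0,0,-0.0194,0.1187,-0.258,0.1],
    [0,0,0,-0.0194,0.1187,-0.258,0.1]
  ]
}}

```text
time_s: 24.12
tcp_pos: [0.437, 0.3017, 0.0119]
eef_rot: [[-0.031, 0.999, 0.004], [1.0, 0.031, 0.001], [0.001, 0.004, -1.0]]
contact_force: [1.0, 1.0, -0.1]
width: 0.551
grip_force: 0.0
```

Emit:
{"api": "step_arm", "payload": {
  "motion": [
    [0,0,0,0,0,0,-1],
    [0,0,0,0,0,0,-1],
    [0,0,0,0,0,0,-1],
    [0,0,0,0,0,0,-1],
    [0,0,0,0,0,0,-1]
  ],
  "newtons": 50
}}

```text
time_s: 24.75
tcp_pos: [0.4351, 0.3039, 0.0144]
eef_rot: [[-0.034, 0.999, 0.004], [0.999, 0.034, 0.002], [0.002, 0.004, -1.0]]
contact_force: [-11.1, -2.5, 35.9]
width: 0.166
grip_force: 59.4
```

Emit:
{"api": "step_arm", "payload": {
  "motion": [
    [0,0,0,0,0,0.02,-1],
    [0,0,0,0,0,0.07,-1],
    [0,0,0,0,0,0.12,-1],
    [0,0,0,0,0,0.15,-1],
    [0,0,0,0,0,0.15,-1],
    [0,0,0,0,0,0.15,-1]
  ]
}}

```text
time_s: 25.5
tcp_pos: [0.4342, 0.301, 0.1593]
eef_rot: [[-0.033, 0.999, 0.0], [0.999, 0.033, -0.001], [-0.001, 0.0, -1.0]]
contact_force: [-0.1, -0.5, -2.6]
width: 0.169
grip_force: 52.0
```

```bash
python3 - <<'E'
from h import *
st();goal([.5523,.0201,.152],.034-np.pi/2,0,False);shot("scene","s9");shot("top","t9")
E
```

```text
25.5 q [-0.27  0.38 -0.56  1.94  0.26  0.89 -0.93] tcp [0.4342 0.301  0.1593] F [-0.1 -0.5 -2.6] w 0.169 g 52.0
delta [0.0009, 0.0001, 0.001] [0.1181, -0.2809, -0.0073] tcp [0.5523, 0.0201, 0.152]
```

Emit:
{"api": "step_arm", "payload": {
  "motion": [
    [0,0,0,0.02,-0.04,0,-1],
    [0,0,0,0.04,-0.09,0,-1],
    [0,0,0,0.06,-0.14,0,-1],
    [0,0,0,0.08,-0.19,0,-1],
    [0,0,0,0.1,-0.24,0,-1],
    [0,0,0,0.118,-0.27,0,-1],
    [0,0,0,0.118,-0.281,0,-1],
    [0,0,0,0.118,-0.281,-0.01,-1],
    [0,0,0,0.118,-0.281,-0.02,-1],
    [0,0,0,0.118,-0.281,-0.028,-1],
    [0,0,0,0.118,-0.281,-0.031,-1],
    [0,0,0,0.118,-0.281,-0.031,-1]
  ]
}}

```text
time_s: 27.1
tcp_pos: [0.5522, 0.0216, 0.1285]
eef_rot: [[-0.035, 0.999, 0.0], [0.999, 0.035, 0.0], [0.0, 0.0, -1.0]]
contact_force: [-0.1, 0.4, -2.1]
width: 0.168
grip_force: 52.5
```

Emit:
{"api": "step_arm", "payload": {
  "motion": [
    [0,0,0,0,0,-0.002,-1],
    [0,0,0,0,0,-0.004,-1],
    [0,0,0,0,0,-0.005,-1],
    [0,0,0,0,0,-0.005,-1]
  ]
}}

```text
time_s: 27.6
tcp_pos: [0.5523, 0.0212, 0.1237]
eef_rot: [[-0.034, 0.999, 0.001], [0.999, 0.034, 0.0], [0.0, 0.001, -1.0]]
contact_force: [0.6, 0.8, -2.8]
width: 0.162
grip_force: 52.5
```

Emit:
{"api": "step_arm", "payload": {
  "motion": [
    [0,0,0,0,0,-0.001,-1],
    [0,0,0,0,0,-0.002,-1],
    [0,0,0,0,0,-0.002,-1]
  ]
}}

```text
time_s: 27.98
tcp_pos: [0.5524, 0.0212, 0.1234]
eef_rot: [[-0.034, 0.999, 0.001], [0.999, 0.034, -0.001], [-0.001, 0.001, -1.0]]
contact_force: [-6.5, -1.3, 13.4]
width: 0.172
grip_force: 57.5
```

Contact. I release with a small opening and rise.

Emit:
{"api": "step_arm", "payload": {
  "motion": [
    [0,0,0,0,0,0.001,-0.3],
    [0,0,0,0,0,0.001,-0.3],
    [0,0,0,0,0,0.001,-0.3],
    [0,0,0,0,0,0.001,-0.3],
    [0,0,0,0,0,0.04,-0.3],
    [0,0,0,0,0,0.08,-0.3],
    [0,0,0,-0.03,0.1,0.08,0.1],
    [0,0,0,-0.06,0.15,0.08,0.1],
    [0,0,0,-0.09,0.18,0.08,0.1],
    [0,0,0,-0.09,0.18,0.08,0.1]
  ]
}}

```text
time_s: 29.22
tcp_pos: [0.4596, 0.2051, 0.202]
eef_rot: [[-0.041, 0.999, 0.0], [0.999, 0.041, 0.001], [0.001, 0.0, -1.0]]
contact_force: [0.3, 0.1, -0.5]
width: 0.553
grip_force: 0.0
```

```bash
cat >> h.py <<'E'
def brass2(n,im,z):
    h=cv2.cvtColor(cv2.GaussianBlur(im,(3,3),0),cv2.COLOR_BGR2HSV);m=((h[...,0]>14)&(h[...,0]<24)&(h[...,1]>125)&(h[...,2]>80)).astype(np.uint8)
    k,l,s,c=cv2.connectedComponentsWithStats(m)
    for i in range(1,k):
        if s[i,4]>25 and s[i,4]<600:print(n,"brass",c[i].round(1),s[i,:5],ray(n,c[i],z)[:2].round(4))
E
python3 - <<'E'
from h import *
st();im=shot("scene","s10");t=shot("top","t10")
brass2("scene",im,.01);brass2("top",t,.012)
goal([.5024,.3776,.1],.034-np.pi/2,0,False);goal([.5024,.3776,.017],.034-np.pi/2,0,False)
o=np.zeros((600,800,3),np.uint8);o[:600,:800]=cv2.resize(im[195:420,130:430],(800,600),interpolation=2)
cv2.imwrite("pics/c10.png",o)
E
```

```text
29.23 q [-0.05  0.28 -0.58  1.96  0.19  0.95 -0.68] tcp [0.4596 0.2051 0.202 ] F [ 0.3  0.1 -0.5] w 0.553 g 0.0
scene brass [290.9 248.7] [283 242  17  13 155] [ 0.5612 -0.0966]
scene brass [301.9 407.6] [292 397  21  20 266] [0.5032 0.386 ]
top brass [487.5 117.9] [479 105  20  24 277] [ 0.8735 -0.6285]
top brass [398.6 160.4] [391 155  15  12 102] [ 0.7379 -0.342 ]
top brass [174.8 176.3] [169 171  13  13 102] [0.6916 0.3584]
top brass [281.4 216.8] [274 209  17  18 173] [0.5626 0.0262]
top brass [291.1 244.3] [288 239   7  11  73] [ 0.4778 -0.0031]
delta [-0.0003, 0.0006, -0.0039] [0.0411, 0.1748, -0.1018] tcp [0.5024, 0.3776, 0.1]
delta [-0.0003, 0.0006, -0.0039] [0.0411, 0.1748, -0.1848] tcp [0.5024, 0.3776, 0.017]
```

View pics/c10.png

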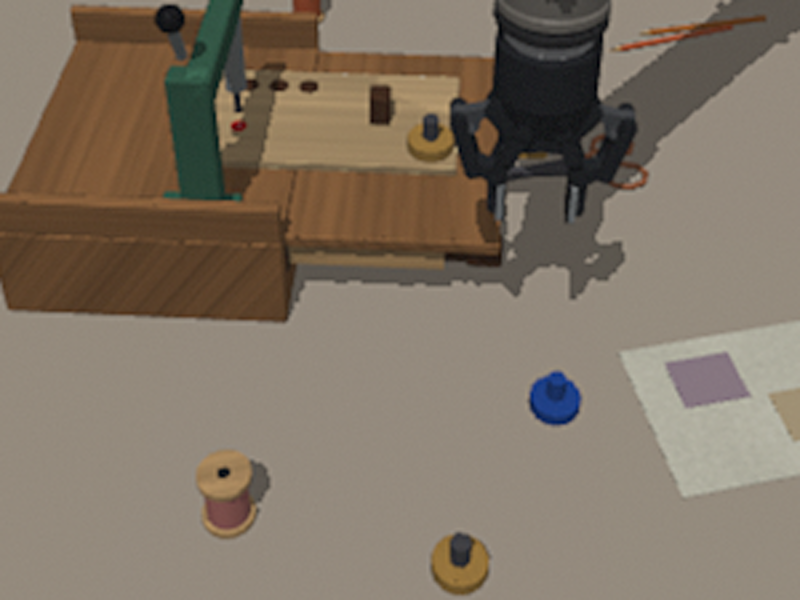

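The first weight stands on the board and the red spot is still under the tip. The other weight is where it was, so I pick it up next.

Emit:
{"api": "step_arm", "payload": {
  "motion": [
    [0,0,0,0.02,0.06,0,0.1],
    [0,0,0,0.041,0.12,-0.04,0.1],
    [0,0,0,0.041,0.175,-0.1,0.1],
    [0,0,0,0.041,0.175,-0.102,0.1],
    [0,0,0,0.041,0.175,-0.13,0.1],
    [0,0,0,0.041,0.175,-0.17,0.1],
    [0,0,0,0.041,0.175,-0.184,0.1],
    [0,0,0,0.041,0.175,-0.184,0.1],
    [0,0,0,0.041,0.175,-0.184,-1],
    [0,0,0,0.041,0.175,-0.184,-1],
    [0,0,0,0.041,0.175,-0.184,-1],
    [0,0,0,0.041,0.175,-0.184,-1]
  ]
}}

```text
time_s: 30.82
tcp_pos: [0.5043, 0.3769, 0.0195]
eef_rot: [[-0.034, 0.999, 0.003], [0.999, 0.034, 0.001], [0.001, 0.003, -1.0]]
contact_force: [-1.7, -1.3, 6.9]
width: 0.161
grip_force: 48.8
```

Emit:
{"api": "step_arm", "payload": {
  "motion": [
    [0,0,0,0,0,0,-1],
    [0,0,0,0,0,0,-1],
    [0,0,0,0,0,0.02,-1],
    [0,0,0,0,0,0.07,-1],
    [0,0,0,0,0,0.12,-1],
    [0,0,0,0,0,0.15,-1],
    [0,0,0,0,0,0.17,-1],
    [0,0,0,0,0,0.17,-1]
  ]
}}

```text
time_s: 31.82
tcp_pos: [0.5038, 0.3767, 0.1894]
eef_rot: [[-0.034, 0.999, 0.003], [0.999, 0.034, 0.002], [0.002, 0.003, -1.0]]
contact_force: [-0.1, 0.4, -3.0]
width: 0.164
grip_force: 49.0
```

```bash
python3 - <<'E'
from h import *
st();goal([.5552,-.0638,.17],.034-np.pi/2,0,False)
E
```

```text
31.82 q [-0.33  0.5  -0.57  1.68  0.3   1.04 -0.96] tcp [0.5038 0.3767 0.1894] F [-0.1  0.4 -3. ] w 0.164 g 49.0
delta [-0.0017, 0.0029, -0.0001] [0.0514, -0.4405, -0.0194] tcp [0.5552, -0.0638, 0.17]
```

Emit:
{"api": "step_arm", "payload": {
  "motion": [
    [0,0,0,-0.02,-0.05,-0.01,-1],
    [0,0,0,-0.035,-0.1,-0.02,-1],
    [0,0,0,-0.035,-0.15,-0.02,-1],
    [0,0,0,-0.035,-0.2,-0.02,-1],
    [0,0,0,-0.035,-0.25,-0.02,-1],
    [0,0,0,-0.035,-0.3,-0.02,-1],
    [0,0,0,-0.035,-0.35,-0.02,-1],
    [0,0,0,-0.035,-0.4,-0.02,-1],
    [0,0,0,-0.01,-0.44,-0.02,-1],
    [0,0,0,0.03,-0.4405,-0.02,-1],
    [0,0,0,0.051,-0.4405,-0.03,-1],
    [0,0,0,0.051,-0.4405,-0.04,-1]
  ]
}}

```text
time_s: 33.33
tcp_pos: [0.5544, -0.0641, 0.1458]
eef_rot: [[-0.034, 0.999, -0.001], [0.999, 0.034, 0.001], [0.001, -0.001, -1.0]]
contact_force: [-0.4, -0.3, -1.4]
width: 0.162
grip_force: 49.2
```

Emit:
{"api": "step_arm", "payload": {
  "motion": [
    [0,0,0,0,0,-0.006,-1],
    [0,0,0,0,0,-0.012,-1],
    [0,0,0,0,0,-0.018,-1],
    [0,0,0,0,0,-0.02,-1],
    [0,0,0,0,0,-0.02,-1]
  ]
}}

```text
time_s: 33.95
tcp_pos: [0.5538, -0.0643, 0.1284]
eef_rot: [[-0.034, 0.999, -0.0], [0.999, 0.034, -0.0], [-0.0, -0.0, -1.0]]
contact_force: [-3.4, -0.4, 4.5]
width: 0.164
grip_force: 50.1
```

Emit:
{"api": "step_arm", "payload": {
  "motion": [
    [0,0,0,0,0,0,-0.3],
    [0,0,0,0,0,0,-0.3],
    [0,0,0,0,0,0,-0.3],
    [0,0,0,0,0,0,-0.3],
    [0,0,0,0,0,0.04,-0.3],
    [0,0,0,0,0,0.08,-0.3],
    [0,0,0,0,0,0.13,-0.3],
    [0,0,0,-0.05,-0.05,0.15,-0.3],
    [0,0,0,-0.1,-0.11,0.15,-0.3],
    [0,0,0,-0.1,-0.17,0.15,-0.3],
    [0,0,0,-0.1,-0.22,0.15,-0.3],
    [0,0,0,-0.1,-0.22,0.15,-0.3]
  ]
}}

```text
time_s: 35.45
tcp_pos: [0.4525, -0.2896, 0.2775]
eef_rot: [[-0.026, 1.0, 0.0], [1.0, 0.026, -0.001], [-0.001, -0.0, -1.0]]
contact_force: [-0.4, 0.7, 0.3]
width: 0.35
grip_force: 0.0
```

```bash
python3 - <<'E'
from h import *
st();im=shot("scene","s11");t=shot("top","t11")
brass2("top",t,.12)
o=np.zeros((560,800,3),np.uint8)
o[:, :448]=cv2.resize(im[190:260,195:251],None,fx=8,fy=8,interpolation=2)
i=cv2.resize(im[185:335,130:330],(350,262),interpolation=2);o[:262,450:]=i
i=cv2.resize(t[80:260,220:360],(225,290),interpolation=2);o[265:555,500:725]=i
cv2.imwrite("pics/c11.png",cv2.convertScaleAbs(o,alpha=1.4))
E
```

```text
35.45 q [ 0.73  0.23 -0.33  1.81  0.08  1.11  0.4 ] tcp [ 0.4525 -0.2896  0.2775] F [-0.4  0.7  0.3] w 0.35 g 0.0
top brass [487.2 118.3] [480 106  19  23 241] [ 0.838  -0.5784]
top brass [398.6 160.4] [392 155  14  12 100] [ 0.7143 -0.3153]
top brass [174.6 176.3] [169 171  12  12  97] [0.6717 0.3312]
top brass [281.3 216.5] [274 209  16  17 161] [0.5536 0.0246]
top brass [309.9 216.6] [296 208  24  18 165] [ 0.5526 -0.0568]
top brass [291.3 246.7] [288 240   8  15 101] [ 0.4675 -0.0032]
```

View pics/c11.png

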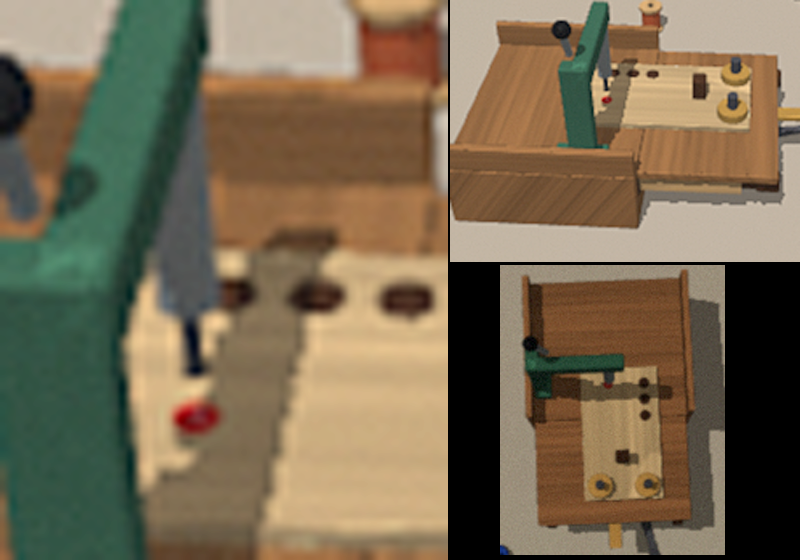

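Both weights stand upright on the board, the flap is level, and the red spot is still at about (219.5,242) below the tip at (219.4,236.7). That is within roughly 2 mm, so I hand in.

```bash
python3 -c "
from h import *
print(arm.hand_in());st()"
```

```text
the job is handed in; nothing more can be done
None
the job is handed in; nothing more can be done
```

I handed the job in at about 35 s, with no score returned: both supports are out, the flap is level on them, the board's red spot is within about 2–3 mm of the punch tip by camera, and both brass weights present stand upright on the board.

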